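# Draw down a heatsink evenly on a repair cradle

## Robot

A 7-joint arm with a two-finger parallel gripper is mounted at the origin on the work surface. World frame = base frame: x ahead of the robot, y to its left, z up, the work surface at z = 0. Lengths are in m, angles in rad, forces in N, time in s.
With the tool pointing down it reaches from about 0.35 to 0.9 m from the base axis. Payload 8.1 kg.
Tool frame: the origin (TCP) lies at the very end of the fingers, on their centre line; the grasp point (between the pads) lies 19 mm behind it (arm.tcp_to_grasp is the z of the grasp point in the tool frame, in m); z points along the fingers, y is the line along which they close (so a half turn about z gives the same grasp; the last joint's range is limited). The gripper opens to 92 mm and grips with 3 to 60 N. Pads are 19 mm wide; open, the fingers measure 130 mm over their backs; the gripper's body (75 mm by 190 mm) begins 47 mm behind the grasp point.
Start: joints at [1.214, 0.434, 0.025, 1.573, -0.012, 1.134, -0.075], TCP at [0.157, -0.605, 0.227] pointing down, gripper open.
Joint ranges: [-2.62, 2.62], [-0.44, 2.09], [-1.27, 1.32], [0.08, 2.57], [-1.32, 4.46], [0.12, 2], [-2.74, 2.74]. Speed limits (rad/s): [2.22, 2.22, 3.01, 3.01, 3.14, 3.14, 3.14].

## Interface

Orientations are given as a rotation vector (axis times angle).
In Python, from cell import readout, vision, sign_off, arm gives the robot as it stands. The module is installed in compiled form; this text tells all that it offers.
- The arm moves only by the shell command python3 -m creep 'ROWS' [FORCE]. ROWS is JSON, a list of rows, each a list of 5 numbers: the shift along the tool's x, y, z in units of 4 cm (1.0 is 4 cm), then the turn about the tool's z in units of 4 degrees (1.0 is 4 degrees), then the opening, from 0 (shut) to 1 (fully open). A call has 1 to 12 rows; each row shifts and turns the commanded pose from where the row before left it, along the tool's axes as they then stand; what a row does not reach is not made up. A row lasts 1/8 s, in which the tool goes at most 62.5 mm and 10.7 degrees, less where a joint would pass 70% of its speed; a pose out of reach is approached as far as the arm can. A call with a number of a shift or a turn outside -1 to 1 is refused whole. A call with a gripper value outside its range is refused whole. The fingers move at their own pace and stop on an object; FORCE is the grip in N (left out, the last holds). Time passes only in rows, so rows that do not move let the fingers close. It gives the time, the measured TCP pose, the force, the opening and the grip force at its end, in the units of the state.
- readout.observe(): the state, without advancing time (a new reading comes with each control period).
- vision.get_image(name): name is "scene" or "top" or "wrist"; returns a dict with "pixels" (400x640x3 uint8, blue, green, red), "z_map" (400x640 float32, m along the optical axis (not along the pixel's ray), 0 where there is no reading), "camera_matrix" (3x3 intrinsics, pixels), "position" and "rotation" of the camera in the world. Camera axes: x right, y up, looking along -z (the intrinsics and any distortion apply to the point x, -y, -z); pixel columns grow to the right and rows downward; lengths in m; the calibration is good to about 2 mm. A picture is of the moment at which its call begins.
- sign_off(): hands the job in; it is judged then, once.
The state is a dict: "clock": time; "joints": joint angles; "dq": joint speeds; "joint_efforts": joint torques, N m; "position": TCP position; "ee_rot": TCP orientation; "force": force on the tool from outside, world axes, zero at the start; "ft_torque": the same for the moment, N m; "width": opening from 0.0 (shut) to 1.0 (fully open); "gripper_force": force on a finger pad.
Only numpy, scipy, OpenCV 4.12 (cv2) and the standard library are available. Lean on these libraries where they do the work, as an engineer would, in place of code of your own. Each camera call takes 0.05 s, during which the arm holds its last target. There are 200 camera calls.

## Task

The heatsink on the sloping repair cradle is held by four blue wing knobs that are still loose. Draw it down evenly, each time going from a knob to the one diagonally opposite before the other two: in a first round turn each knob clockwise only until it just bites, and once all four bite go round crosswise again and turn each on to its firm stop. Let go at the end and leave the other things on the bench where they are.

Things in the scene. Friction and masses are not known exactly. Their poses are not given: they have to be found in the camera images.
- cradle: Dark steel base 220 x 220 x 12 mm of the fixed repair cradle; origin under its centre, on the table. It carries a panel that slopes 25 degrees, high edge towards this frame's -x (the robot's side), low edge to +x, so it faces away from the robot.
- panel_mid (a point): Middle of the sloping panel's top face (200 mm along this point's x axis, which runs down the slope, away from the robot; 220 mm across, its y; z is the outward normal). On it lie a green board and an aluminium heatsink with fins up to 26 mm above this face in the middle 40 mm of its width. Four blue wing knobs stand at x = +-48, y = +-60 mm.
- grip_A (a point): Middle of the blue wing of the far left knob (seen from the robot), diagonally opposite knob C. Wing: bar 42 mm long (x axis) x 12 thick (y) x 26 high; z is the knob's axis, out of the panel. Point 50 mm above the panel, 10 mm below the wing's top, 26 mm above the 32 mm wide collar. Tighten clockwise looking down on it (negative about z). It stays where it is left.
- collar_A (a joint): Turn of the steel spring collar (red tick) under knob A, rad, clockwise positive. The knob runs free (0.04 N m) for an unknown 0.2 to 0.6 rad, collar at 0; then it bites and drags the collar along stiffly (0.5 N m) to a firm stop at 0.6. Biting: over 0.06. Tight: over 0.48. No collar past 0.30 before all four bite.
- grip_B (a point): Middle of the blue wing of the far right knob (seen from the robot), diagonally opposite knob D. Wing: bar 42 mm long (x axis) x 12 thick (y) x 26 high; z is the knob's axis, out of the panel. Point 50 mm above the panel, 10 mm below the wing's top, 26 mm above the 32 mm wide collar. Tighten clockwise looking down on it (negative about z). It stays where it is left.
- collar_B (a joint): Turn of the steel spring collar (red tick) under knob B, rad, clockwise positive. The knob runs free (0.04 N m) for an unknown 0.2 to 0.6 rad, collar at 0; then it bites and drags the collar along stiffly (0.5 N m) to a firm stop at 0.6. Biting: over 0.06. Tight: over 0.48. No collar past 0.30 before all four bite.
- grip_C (a point): Middle of the blue wing of the near right knob (seen from the robot), diagonally opposite knob A. Wing: bar 42 mm long (x axis) x 12 thick (y) x 26 high; z is the knob's axis, out of the panel. Point 50 mm above the panel, 10 mm below the wing's top, 26 mm above the 32 mm wide collar. Tighten clockwise looking down on it (negative about z). It stays where it is left.
- collar_C (a joint): Turn of the steel spring collar (red tick) under knob C, rad, clockwise positive. The knob runs free (0.04 N m) for an unknown 0.2 to 0.6 rad, collar at 0; then it bites and drags the collar along stiffly (0.5 N m) to a firm stop at 0.6. Biting: over 0.06. Tight: over 0.48. No collar past 0.30 before all four bite.
- grip_D (a point): Middle of the blue wing of the near left knob (seen from the robot), diagonally opposite knob B. Wing: bar 42 mm long (x axis) x 12 thick (y) x 26 high; z is the knob's axis, out of the panel. Point 50 mm above the panel, 10 mm below the wing's top, 26 mm above the 32 mm wide collar. Tighten clockwise looking down on it (negative about z). It stays where it is left.
- collar_D (a joint): Turn of the steel spring collar (red tick) under knob D, rad, clockwise positive. The knob runs free (0.04 N m) for an unknown 0.2 to 0.6 rad, collar at 0; then it bites and drags the collar along stiffly (0.5 N m) to a firm stop at 0.6. Biting: over 0.06. Tight: over 0.48. No collar past 0.30 before all four bite.
- paste_tin: Bystander, to be left alone: open blue round tin of soldering paste, 72 mm wide, 28 mm high; origin at its underside's middle.
- tin_lid: Bystander, to be left alone: blue round lid lying open side up, 76 mm wide, 14 mm high; origin at its underside's middle.
- solder_tube: Bystander, to be left alone: clear tube of solder with red cap standing upright, 36 mm wide at the cap, 82 mm high; origin at its underside's middle.
- tweezers: Bystander, to be left alone: steel tweezers lying flat along x, 150 x 26 x 8 mm; origin at its underside's middle.
- screwdriver: Bystander, to be left alone: red-handled screwdriver lying along x, 170 mm long; origin at its underside's middle line.
- gauge_card: Bystander, to be left alone: flat steel card 100 x 50 x 4 mm; origin at its underside's middle.
- magnet_bowl: Bystander, to be left alone: small steel parts bowl, 90 mm wide, 22 mm high; origin at its underside's middle.

How it is judged:
By the outcome, as a careful person would: the job done as asked, in the order asked, and still so for the second after the job is handed in, with the robot touching nothing.
It also fails if it takes over 72 s, if anything falls off the work surface, if the arm or the gripper's body presses on something with over 40 N, if the wrist force passes 120 N, or if a joint passes its speed limit or range.

## Working session

There is one attempt and no reset: what is moved stays moved. The work goes in short steps, Python scripts to look and compute and a shell command to move; the robot and the scene stay as the last step left them, time stands still between calls to the robot, and variables do not carry over. Pictures are saved under pics/ and viewed, at most 10 in all, crops included, and the job is handed in when it is done.

```bash
mkdir -p pics; python3 - <<'E'
from cell import readout,vision,arm
import cv2,numpy as np
s=readout.observe();print(s); print([a for a in dir(arm) if a[0]!='_'],arm.tcp_to_grasp)
for n in("top","scene"):
    d=vision.get_image(n);cv2.imwrite(f"pics/{n}0.png",d["pixels"]);np.savez(f"{n}0.npz",**d);print(n,d["position"],d["rotation"],d["camera_matrix"])
E
```

```text
{'clock': 0.0, 'joints': array([ 1.21439017,  0.43522603,  0.02497214,  1.57407597, -0.01159284,
        1.13397632, -0.07510528]), 'dq': array([ 3.50130715e-04, -1.51326076e-03, -9.49058711e-04, -6.59947208e-04,
        5.29813968e-05,  5.09982688e-05, -5.22450971e-04]), 'joint_efforts': array([ 4.39414480e-04, -6.67847013e+01,  9.84627642e-01, -3.14455676e+01,
       -6.07424229e-02,  4.29170066e-02,  1.72022424e-04]), 'position': array([ 0.15675143, -0.60451445,  0.22595123]), 'ee_rot': array([-3.11485310e+00, -3.97307644e-01,  5.32948679e-04]), 'force': array([ 0.54934226,  0.31694041, -0.43129456]), 'ft_torque': array([0.02545669, 0.01394064, 0.01338515]), 'gripper_force': 0.0, 'width': 0.9971521498690683}
['PlanningError', 'tcp_to_grasp'] -0.0188
top [0.23489149 0.01259224 1.56596939] [ 0.16586676 -0.18119202 -1.61382704] [[447.17827064   0.         315.04738691]
 [  0.         447.17827064 194.94021452]
 [  0.           0.           1.        ]]
scene [ 1.0242182  -0.49824761  0.85194787] [0.72158882 0.27060974 0.67499979] [[395.65197014   0.         319.03251824]
 [  0.         395.65197014 196.74715603]
 [  0.           0.           1.        ]]
```

View pics/top0.png

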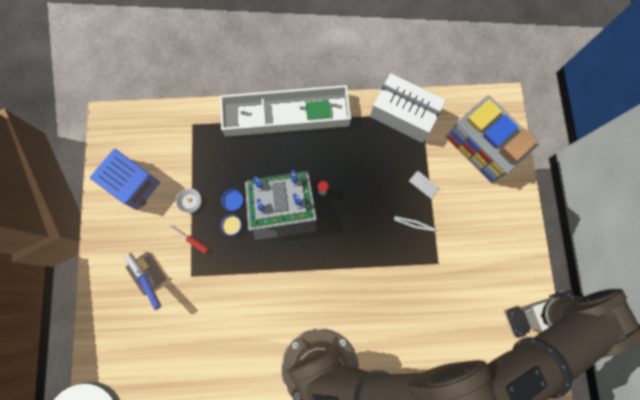

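View pics/scene0.png

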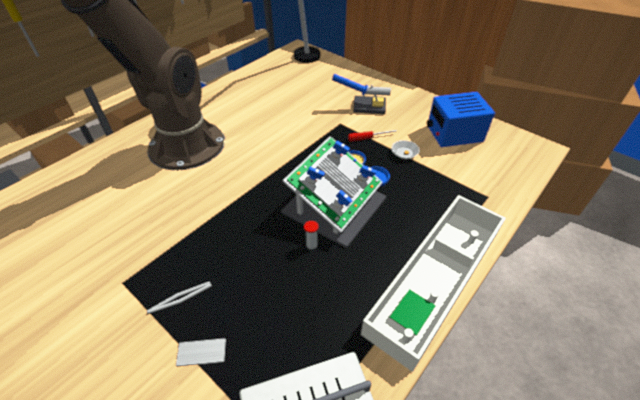

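Top view: the four blue knobs are at about (258,184), (294,178), (298,201) and (262,205), and the robot base is at (315,365). The scene view shows the same knobs, with the red-capped tube at (311,232). Next I'll locate the knobs from the depth maps.

```bash
cat > h.py <<'E'
import cv2,numpy as np
from scipy.spatial.transform import Rotation as R
def cloud(d):
    K=d["camera_matrix"];z=d["z_map"];v,u=np.mgrid[:400,:640]
    p=np.stack([(u-K[0,2])/K[0,0]*z,-(v-K[1,2])/K[1,1]*z,-z],-1)
    return p@R.from_rotvec(d["rotation"]).as_matrix().T+d["position"]
def blue(d):
    h=cv2.cvtColor(d["pixels"],cv2.COLOR_BGR2HSV);return cv2.inRange(h,(100,110,50),(130,255,255))
E
python3 - <<'E'
from h import *
for n in("top","scene"):
    d=dict(np.load(f"{n}0.npz"));P=cloud(d);m=blue(d)
    N,L,st,c=cv2.connectedComponentsWithStats(m)
    for i in range(1,N):
        if st[i,4]<8: continue
        q=P[(L==i)];q=q[q[:,2]>.03]
        if len(q)<5: continue
        med=np.median(q,0)
        if 0.2<med[0]<.8 and abs(med[1])<.35: print(n,c[i].round(),st[i,4],med.round(3),q[:,2].max().round(3),np.percentile(q,[2,98],axis=0).round(3).tolist())
    # panel green
    h=cv2.cvtColor(d["pixels"],cv2.COLOR_BGR2HSV);g=cv2.inRange(h,(45,80,30),(85,255,255))>0
    q=P[g];q=q[(q[:,2]>.03)&(q[:,0]<.62)&(abs(q[:,1])<.35)]
    A=np.c_[q[:,:2],np.ones(len(q))];k=np.linalg.lstsq(A,q[:,2],rcond=None)[0];print(len(q),"plane",k,np.degrees(np.arctan(np.hypot(*k[:2]))),"yaw",np.degrees(np.arctan2(-k[1],-k[0])),q.mean(0))
    b=cv2.minAreaRect(q[:,:2].astype(np.float32)*1000);print(b)
    x=d["pixels"]
    cr=x[165:225,235:325] if n=="top" else x[130:240,275:395]
    cv2.imwrite(f"pics/{n}c.png",cv2.resize(cr,None,fx=6,fy=5 if 0 else 6,interpolation=2) if n=="top" else cv2.resize(cr,None,fx=5,fy=5,interpolation=2))
E
```

```text
top [606.  73.] 6632 [0.235 0.013 1.566] 1.566 [[0.235, 0.013, 1.566], [0.235, 0.013, 1.566]]
top [293. 171.] 19 [0.641 0.059 0.128] 0.133 [[0.633, 0.053, 0.122], [0.645, 0.063, 0.133]]
top [257. 181.] 60 [0.608 0.18  0.129] 0.145 [[0.593, 0.166, 0.073], [0.631, 0.194, 0.143]]
top [294. 179.] 32 [0.613 0.057 0.133] 0.145 [[0.603, 0.051, 0.072], [0.637, 0.069, 0.143]]
top [297. 200.] 48 [0.529 0.049 0.169] 0.183 [[0.519, 0.037, 0.153], [0.552, 0.058, 0.183]]
top [260. 207.] 29 [0.513 0.166 0.176] 0.187 [[0.505, 0.157, 0.149], [0.524, 0.176, 0.186]]
493 plane [-2.0168525  -0.29821396  1.19357396] 63.8725429550142 yaw 8.41087310241594 [0.50513894 0.10702397 0.14286719]
((427.656982421875, 98.95526123046875), (399.83416748046875, 200.3303985595703), 5.298633098602295)
scene [365. 164.] 583 [0.548 0.168 0.141] 0.852 [[0.499, 0.155, 0.032], [0.633, 0.316, 0.184]]
scene [315. 173.] 128 [0.54  0.042 0.169] 0.852 [[0.525, 0.033, 0.149], [0.56, 0.057, 0.183]]
scene [343. 198.] 130 [0.625 0.053 0.128] 0.144 [[0.611, 0.047, 0.108], [0.645, 0.063, 0.143]]
811 plane [-0.50525536 -0.06047333  0.39209162] 26.969789743340463 yaw 6.825186665432166 [0.52125102 0.06872181 0.12457092]
((316.8125305175781, 45.36346435546875), (671.0397338867188, 224.62802124023438), 15.867698669433594)
```

View pics/topc.png

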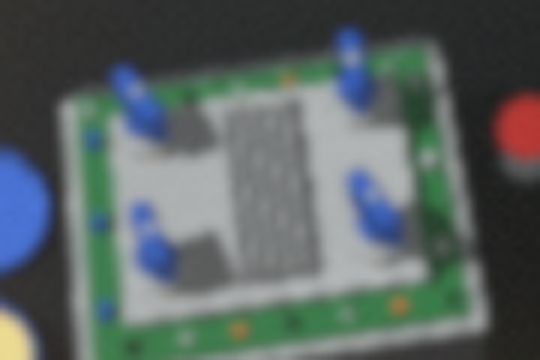

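The crop shows A at (140,105), B at (355,70), C at (380,215) and D at (155,245). All four wings lie roughly along the slope. I'll move above the panel to get a wrist view.

```bash
python3 -m creep '[[0.5,-0.5,-0.9,0,1],[0.9,-0.95,-0.9,0,1],[0.95,-1,-0.7,0,1],[0.95,-1,0,0,1],[0.95,-1,0,0,1],[0.95,-1,0,0,1],[0.95,-1,0,0,1],[0.95,-1,0,0,1],[0.95,-1,0,0,1],[0.95,-1,0,0,1],[0.95,-1,0,0,1],[0.95,-1,0,0,1]]'; python3 -m creep '[[0.95,-1,0,-1,1],[0.95,-1,0,-1,1],[0.9,-0.9,0,-1,1],[0.4,-0.4,0,0,1],[0,0,0,0,1]]'
python3 - <<'E'
from h import *
from cell import readout,vision
s=readout.observe();print(s["position"],s["ee_rot"],R.from_rotvec(s["ee_rot"]).as_matrix().round(3),s["joints"])
d=vision.get_image("wrist");np.savez("w1.npz",**d);cv2.imwrite("pics/w1.png",d["pixels"]);print(d["position"],d["rotation"])
E
```

```text
clock: 1.6
position: [0.464, -0.0514, 0.326]
ee_rot: [3.116, 0.397, -0.0]
force: [0.7, -0.9, 0.7]
width: 1.0
gripper_force: 0.0
clock: 2.22
position: [0.54, 0.1158, 0.3255]
ee_rot: [-3.055, -0.726, 0.002]
force: [-0.3, -0.8, 0.0]
width: 0.999
gripper_force: 0.0
[0.54002347 0.11583195 0.32547018] [-3.05542263e+00 -7.26000449e-01  1.71185046e-03] [[ 0.893  0.45  -0.001]
 [ 0.45  -0.893  0.001]
 [-0.001 -0.001 -1.   ]] [ 0.12918671  0.31046472 -0.58111392  1.55894577  0.17244029  1.32505277
 -1.57639228]
[0.59968985 0.14525957 0.48261106] [-0.22964028  0.14435712 -1.09752367]
```

View pics/w1.png

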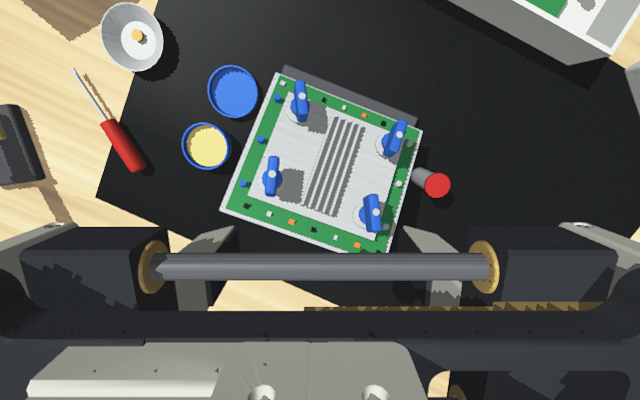

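The wrist view shows A (301,100), B (395,138), C (372,212) and D (271,176), all clear. I'll fit the panel frame from depth.

```bash
cat >> h.py <<'E'
def fitpanel(d,centers=None):
    P=cloud(d);z=d["z_map"];h=cv2.cvtColor(d["pixels"],cv2.COLOR_BGR2HSV)
    g=(cv2.inRange(h,(50,100,40),(80,255,255))>0)&(z>0)&(abs(P[...,0]-.565)<.13)&(abs(P[...,1]-.115)<.14)&(P[...,2]>.04)&(P[...,2]<.17)
    q=P[g];A=np.c_[q[:,:2],np.ones(len(q))];w=np.ones(len(q),bool)
    for _ in range(4):
        k=np.linalg.lstsq(A[w],q[w,2],rcond=None)[0];w=abs(A@k-q[:,2])<.004
    n=np.array([-k[0],-k[1],1]);n/=np.linalg.norm(n)
    return P,k,n,q[w].mean(0),w.sum()
E
cat > meas.py <<'E'
from h import *
import sys
d=dict(np.load(sys.argv[1]));P,k,n,c0,N=fitpanel(d)
print("tilt",np.degrees(np.arccos(n[2])),"yaw",np.degrees(np.arctan2(n[1],n[0])),N)
ex=np.cross(np.cross(n,[0,0,0.+1]),n)*-1;ex/=np.linalg.norm(ex)
ey=np.cross(n,ex);print("ex",ex)
m=(blue(d)>0)&(P[...,2]>.05)&(d["z_map"]>0)
L=P-c0;H=L@n;m&=(H>.03)&(H<.07);m&=(abs(L@ex)<.13)&(abs(L@ey)<.13)
N,lab,st,_=cv2.connectedComponentsWithStats(m.astype(np.uint8))
for i in range(1,N):
    if st[i,4]<60: continue
    q=P[lab==i];hh=(q-c0)@n;t=q[hh>np.percentile(hh,97)-.005]
    xy=np.c_[(t-c0)@ex,(t-c0)@ey];r=cv2.minAreaRect((xy*1e4).astype(np.float32))
    b=cv2.boxPoints(r)/1e4;e=[b[1]-b[0],b[2]-b[1]];e=max(e,key=np.linalg.norm);a=np.degrees(np.arctan2(e[1],e[0]));a=(a+90)%180-90
    cen=np.array(r[0])/1e4;w=c0+ex*cen[0]+ey*cen[1]+n*hh.max()
    dw=np.cos(np.radians(a))*ex+np.sin(np.radians(a))*ey
    print(cen.round(4),"size",np.array(r[1]).round()/10,"ang",a.round(1),"topmid world",w.round(4),"h",hh.max().round(4),"world yaw of wing",np.degrees(np.arctan2(dw[1],dw[0])).round(1))
E
python3 meas.py w1.npz
```

```text
tilt 25.082843433458983 yaw 5.961850486729687 6301
ex [ 0.90079712  0.09407123 -0.42392824]
[0.0647 0.0513] size [41.4 11.9] ang 26.4 topmid world [0.6162 0.1745 0.1356] h 0.0582 world yaw of wing 34.7
[ 0.065  -0.0678] size [10.9 41.3] ang -1.3 topmid world [0.6285 0.056  0.135 ] h 0.0576 world yaw of wing 4.6
[-0.0308  0.0514] size [41.9 11.9] ang 14.0 topmid world [0.53   0.1655 0.1759] h 0.058 world yaw of wing 21.4
[-0.0306 -0.0678] size [41.6 11.5] ang 24.1 topmid world [0.5425 0.047  0.1757] h 0.0578 world yaw of wing 32.2
```

```bash
for i in 1 2 3; do python3 -m creep '[[0,0,0,-1,1],[0,0,0,-1,1],[0,0,0,-1,1],[0,0,0,-1,1],[0,0,0,-1,1],[0,0,0,-1,1],[0,0,0,-1,1],[0,0,0,-1,1],[0,0,0,-1,1],[0,0,0,-1,1],[0,0,0,-1,1],[0,0,0,-1,1]]' >/dev/null; done;  python3 -m creep '[[0,0,0,-1,0.6],[0,0,0,-1,0.6],[0,0,0,-1,0.6],[0,0,0,-1,0.6],[0,0,0,-1,0.6],[0,0,0,-1,0.6],[0,0,0,-1,0.6],[0,0,0,-1,0.6],[0,0,0,-1,0.6],[0,0,0,-1,0.6],[0,0,0,-1,0.6],[0,0,0,0,0.6]]' 60
cat > to.py <<'E'
# to.py x y z yaw : units still to go to a TCP target
from h import *
from cell import readout
import sys
T={"A":[.6162,.1745,.1356],"B":[.6285,.056,.135],"C":[.5425,.047,.1757],"D":[.53,.1655,.1759]}
n=np.array([.42,.044,.906])
s=readout.observe();M=R.from_rotvec(s["ee_rot"]).as_matrix()
yaw=np.degrees(np.arctan2(M[1,0],M[0,0]))
print("clock",s["clock"],"pos",s["position"].round(4),"yaw",yaw.round(1),"j7",s["joints"][6].round(2),"F",s["force"].round(1),"Tq",s["ft_torque"].round(2),"w",round(s["width"],3),"gf",round(s["gripper_force"],1))
if len(sys.argv)>1:
    g=np.array(T[sys.argv[1]])-.010*n;g[2]-=float(sys.argv[3]) if len(sys.argv)>3 else .010
    t=float(sys.argv[2])
    print("units",(M.T@(g-s["position"])/.04).round(2),"turn",(((yaw-t+180)%360-180)/4).round(2),"target",g.round(4))
E
python3 to.py A -145.3
```

```text
clock: 8.28
position: [0.5402, 0.1121, 0.3259]
ee_rot: [0.929, -3.0, 0.002]
force: [0.2, 0.2, -0.1]
width: 0.599
gripper_force: 0.0
clock 8.275 pos [0.5402 0.1121 0.3259] yaw -145.6 j7 1.43 F [ 0.2  0.2 -0.1] Tq [ 0.18 -0.09 -0.  ] w 0.599 gf 0.0
units [-2.36  0.27  5.23] turn -0.08 target [0.612  0.1741 0.1165]
```

```bash
python3 -m creep '[[-0.8,0.1,0.5,0,0.5],[-0.8,0.1,0.5,0,0.45],[-0.76,0.07,0.5,0,0.45],[0,0,1,0,0.45],[0,0,0.9,0,0.45],[0,0,0.6,0,0.45],[0,0,0,0,0.45]]' 60 >/dev/null; python3 to.py A -145.3 .006
```

```text
clock 9.15 pos [0.6111 0.1744 0.1642] yaw -145.6 j7 1.26 F [ 0.5  0.1 -0.2] Tq [ 0.13 -0.12  0.07] w 0.448 gf 0.0
units [-0.02 -0.02  1.09] turn -0.07 target [0.612  0.1741 0.1205]
```

```bash
python3 -m creep '[[0,0,0.6,0,0.4],[0,0,0.5,0,0.4],[0,0,0,0,0],[0,0,0,0,0],[0,0,0,0,0],[0,0,0,0,0]]' 60 >/dev/null; python3 to.py A -145.3 .006; python3 -m creep '[[0,0,0,0.5,0],[0,0,0,0.5,0],[0,0,0,0,0]]' >/dev/null; python3 to.py;python3 -m creep '[[0,0,0,0.5,0],[0,0,0,0.5,0],[0,0,0,0,0]]' >/dev/null; python3 to.py;
```

```text
clock 9.9 pos [0.613  0.1758 0.1233] yaw -145.5 j7 1.23 F [ 2.8 -3.3  4.8] Tq [-0.4  -0.49 -0.09] w 0.132 gf 58.5
units [ 0.05 -0.02  0.07] turn -0.06 target [0.612  0.1741 0.1205]
clock 10.275 pos [0.6131 0.1756 0.1232] yaw -149.6 j7 1.17 F [ 3.3 -3.9  6.4] Tq [-0.71 -0.54 -0.05] w 0.127 gf 57.9
clock 10.65 pos [0.6132 0.1757 0.1234] yaw -153.6 j7 1.11 F [ 2.9 -3.7  7.4] Tq [-0.71 -0.55 -0.04] w 0.13 gf 58.4
```

```bash
for i in 1 2 3; do python3 -m creep '[[0,0,0,0.5,0],[0,0,0,0.5,0],[0,0,0,0,0]]' >/dev/null; python3 to.py; done
```

```text
clock 11.025 pos [0.6132 0.1758 0.1235] yaw -157.6 j7 1.05 F [ 2.4 -3.6  8.1] Tq [-0.74 -0.48 -0.03] w 0.13 gf 58.7
clock 11.4 pos [0.6133 0.1757 0.1237] yaw -161.6 j7 0.98 F [ 2.5 -4.2  9.2] Tq [-0.93 -0.48  0.01] w 0.126 gf 58.9
clock 11.775 pos [0.6132 0.1757 0.1236] yaw -165.6 j7 0.92 F [ 2.7 -4.5  8.4] Tq [-0.94 -0.4   0.19] w 0.125 gf 59.3
```

```bash
for i in 1 2; do python3 -m creep '[[0,0,0,0.5,0],[0,0,0,0,0]]' >/dev/null; python3 to.py; done
```

```text
clock 12.025 pos [0.6131 0.1755 0.1235] yaw -167.5 j7 0.89 F [ 1.6 -6.1  8.7] Tq [-1.08 -0.35  0.47] w 0.125 gf 59.7
clock 12.275 pos [0.6131 0.1753 0.1236] yaw -169.5 j7 0.86 F [ 2.6 -6.1  9.3] Tq [-1.29 -0.34  0.57] w 0.125 gf 59.7
```

```bash
python3 -m creep '[[0,0,0,0.8,0],[0,0,0,0.8,0],[0,0,0,0,0],[0,0,0,0,0]]' >/dev/null; python3 to.py;  python3 -m creep '[[0,0,0,0,0.4],[0,0,0,0,0.4],[0,0,-1,0,0.4],[0,0,-1,0,0.4],[0,0,-1,0,0.4],[0,0,-0.5,0,0.4],[0,0,0,0,0.4]]' >/dev/null; python3 to.py C -147.8
python3 - <<'E'
from h import *
from cell import vision
d=vision.get_image("wrist");np.savez("w2.npz",**d);cv2.imwrite("pics/w2.png",d["pixels"])
E
python3 meas.py w2.npz
```

```text
clock 12.775 pos [0.6132 0.175  0.1237] yaw -175.9 j7 0.77 F [ 2.1 -6.  10.6] Tq [-1.7  -0.34  0.56] w 0.121 gf 60.0
clock 13.65 pos [0.6121 0.1768 0.2628] yaw -175.9 j7 0.86 F [-0.3 -1.  -0.8] Tq [ 0.07 -0.09 -0.02] w 0.4 gf 0.0
units [ 2.08 -3.12  2.65] turn -7.01 target [0.5383 0.0466 0.1566]
tilt 25.001658440241794 yaw 5.984865045873264 10944
ex [ 0.90135576  0.09449559 -0.42264449]
[-0.0041  0.0507] size [40.4 12.1] ang 13.9 topmid world [0.5298 0.166  0.1765] h 0.0582 world yaw of wing 21.3
[-0.0035 -0.0687] size [40.9 12.9] ang 22.6 topmid world [0.5427 0.0472 0.1761] h 0.058 world yaw of wing 30.6
[0.0922 0.0512] size [40.7 11.7] ang 0.5 topmid world [0.6162 0.1755 0.135 ] h 0.0573 world yaw of wing 6.6
[ 0.0926 -0.0681] size [11.9 41.3] ang -1.8 topmid world [0.629  0.0569 0.135 ] h 0.0575 world yaw of wing 4.0
```

View pics/w2.png

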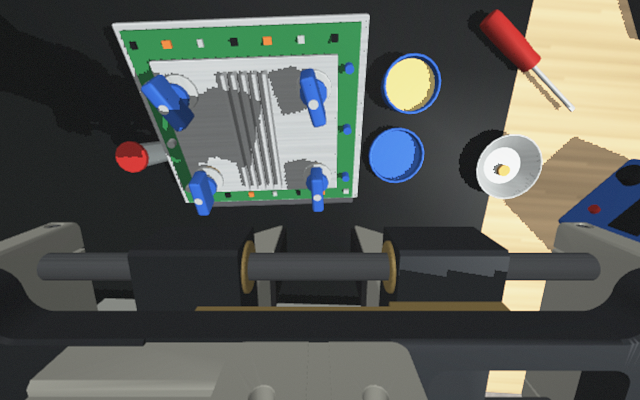

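The wrist view shows A at (317,188) turned to about 0° and the other three unchanged: B (203,192), C (167,98), D (313,97). Only A has moved. C is next.

```bash
python3 -m creep '[[0.5,-0.8,0,0,0.45],[0.6,-0.9,0,0,0.45],[0.6,-0.9,0,0,0.45],[0.4,-0.5,0,0,0.45],[0,0,0,-1,0.45],[0,0,0,-1,0.45],[0,0,0,-1,0.45],[0,0,0.3,-1,0.45],[0,0,0.5,-1,0.45],[0,0,0.3,-1,0.45],[0,0,0.2,-0.8,0.45],[0,0,0,0,0.45]]' 60 >/dev/null; python3 to.py C -148.6
```

```text
clock 15.2 pos [0.5358 0.046  0.208 ] yaw -148.7 j7 1.41 F [-0.7 -0.8 -0.4] Tq [ 0.09 -0.15  0.03] w 0.449 gf 0.0
units [-0.06 -0.02  1.28] turn -0.02 target [0.5383 0.0466 0.1566]
```

```bash
python3 -m creep '[[-0.06,0,0.7,0,0.4],[0,0,0.55,0,0.4],[0,0,0,0,0],[0,0,0,0,0],[0,0,0,0,0],[0,0,0,0,0]]' 60 >/dev/null; python3 to.py C -148.6;  for i in 1 2; do python3 -m creep '[[0,0,0,0.7,0],[0,0,0,0.7,0],[0,0,0,0,0]]' >/dev/null; python3 to.py;done
```

```text
clock 15.95 pos [0.5398 0.0478 0.1611] yaw -148.7 j7 1.36 F [ 0.9 -1.2  4.5] Tq [ 0.2  -0.03 -0.14] w 0.131 gf 58.5
units [ 0.05 -0.01  0.11] turn -0.03 target [0.5383 0.0466 0.1566]
clock 16.325 pos [0.5399 0.0475 0.161 ] yaw -154.3 j7 1.28 F [ 0.3 -2.7  5.7] Tq [-0.34 -0.16 -0.07] w 0.129 gf 57.7
clock 16.7 pos [0.5401 0.0476 0.1613] yaw -159.9 j7 1.2 F [ 0.4 -1.9  9. ] Tq [-0.34 -0.06 -0.14] w 0.127 gf 58.7
```

```bash
for i in 1 2; do python3 -m creep '[[0,0,0,0.5,0],[0,0,0,0.5,0],[0,0,0,0,0]]' >/dev/null; python3 to.py;done
```

```text
clock 17.075 pos [0.5402 0.0475 0.1615] yaw -163.9 j7 1.14 F [ 0.7 -2.3  9.8] Tq [-0.56 -0.01  0.02] w 0.123 gf 59.0
clock 17.45 pos [0.5401 0.0473 0.1613] yaw -167.9 j7 1.08 F [ 0.8 -2.8  9.1] Tq [-0.68 -0.07 -0.  ] w 0.123 gf 59.3
```

```bash
for i in 1 2; do python3 -m creep '[[0,0,0,0.5,0],[0,0,0,0.5,0],[0,0,0,0,0]]' >/dev/null; python3 to.py;done
```

```text
clock 17.825 pos [0.54   0.047  0.1612] yaw -171.9 j7 1.02 F [ 1.2 -4.7  8.9] Tq [-0.97 -0.01  0.07] w 0.125 gf 59.6
clock 18.2 pos [0.54   0.0467 0.1611] yaw -175.9 j7 0.96 F [ 1.6 -4.2  8.3] Tq [-1.27 -0.16  0.11] w 0.123 gf 60.0
```

```bash
for i in 1 2; do python3 -m creep '[[0,0,0,0.5,0],[0,0,0,0.5,0],[0,0,0,0,0]]' >/dev/null; python3 to.py;done
```

```text
clock 18.575 pos [0.54   0.0463 0.1611] yaw -179.9 j7 0.9 F [ 1.6 -6.2  7.9] Tq [-1.65 -0.16  0.67] w 0.126 gf 60.5
clock 18.95 pos [0.5399 0.0462 0.161 ] yaw 176.2 j7 0.84 F [ 1.7 -5.9  7.6] Tq [-1.66 -0.17  0.73] w 0.122 gf 60.9
```

```bash
python3 -m creep '[[0,0,0,0.5,0],[0,0,0,0.5,0],[0,0,0,0,0],[0,0,0,0,0]]' >/dev/null; python3 to.py;  python3 -m creep '[[0,0,0,0,0.4],[0,0,0,0,0.4],[0,0,-1,0,0.4],[0,0,-1,0,0.4],[0,0,-0.4,0,0.4],[0,0,0,0,0.4]]' >/dev/null; python3 to.py B -175.7 .006
```

```text
clock 19.45 pos [0.5398 0.046  0.161 ] yaw 172.2 j7 0.78 F [ 0.2 -6.7  8.8] Tq [-2.05 -0.07  0.72] w 0.124 gf 61.7
clock 20.2 pos [0.5394 0.0479 0.2565] yaw 172.1 j7 0.87 F [-0.1  0.1 -0.6] Tq [ 0.12 -0.11  0.04] w 0.404 gf 0.0
units [-2.07  0.48  3.42] turn -3.04 target [0.6243 0.0556 0.1199]
```

```bash
python3 - <<'E'
from h import *
from cell import vision
d=vision.get_image("wrist");np.savez("w3.npz",**d)
E
python3 meas.py w3.npz
python3 -m creep '[[-0.5,0.1,0,0,0.45],[-0.7,0.2,0,0,0.45],[-0.6,0.18,0,0,0.45],[-0.27,0,0.5,-1,0.45],[0,0,0.8,-1,0.45],[0,0,0.7,-1,0.45],[0,0,0.4,0,0.45],[0,0,0,0,0.45]]' 60 >/dev/null; python3 to.py B -175.7 .006
```

```text
tilt 24.938823575124577 yaw 5.990685148960537 7686
ex [ 0.90180659  0.09463546 -0.42165033]
[0.0127 0.063 ] size [39.8 11.8] ang 14.4 topmid world [0.5291 0.1653 0.1759] h 0.0574 world yaw of wing 21.8
[ 0.0129 -0.0563] size [11.4 40.3] ang -10.6 topmid world [0.5418 0.0468 0.176 ] h 0.0576 world yaw of wing -5.7
[0.0897 0.0629] size [ 2.8 10.1] ang -83.3 topmid world [0.5921 0.1719 0.1293] h 0.0419 world yaw of wing -77.9
[ 0.0905 -0.0552] size [11.7  3.5] ang 84.1 topmid world [0.6053 0.0545 0.1295] h 0.0424 world yaw of wing 90.7
clock 21.25 pos [0.6228 0.0551 0.1584] yaw -175.9 j7 0.98 F [ 0.8 -0.1  1.1] Tq [ 0.15 -0.12  0.01] w 0.449 gf 0.0
units [-0.04  0.01  0.96] turn -0.06 target [0.6243 0.0556 0.1199]
```

```bash
python3 -m creep '[[-0.04,0,0.5,0,0.4],[0,0,0.45,0,0.4],[0,0,0,0,0],[0,0,0,0,0],[0,0,0,0,0],[0,0,0,0,0]]' 60 >/dev/null; python3 to.py B -175.7 .006;  for i in 1 2; do python3 -m creep '[[0,0,0,0.7,0],[0,0,0,0.7,0],[0,0,0,0,0]]' >/dev/null; python3 to.py;done; python3 -m creep '[[0,0,0,0.5,0],[0,0,0,0.5,0],[0,0,0,0,0]]' >/dev/null; python3 to.py
```

```text
clock 22.0 pos [0.6257 0.056  0.1228] yaw -175.8 j7 0.96 F [0.9 1.  1.3] Tq [ 0.32 -0.18  0.07] w 0.122 gf 60.0
units [ 0.04 -0.01  0.07] turn -0.04 target [0.6243 0.0556 0.1199]
clock 22.375 pos [0.6258 0.0556 0.1228] yaw 178.6 j7 0.87 F [0.9 0.5 3.8] Tq [-0.28 -0.22  0.17] w 0.124 gf 60.3
clock 22.75 pos [0.6257 0.0552 0.1228] yaw 173.0 j7 0.79 F [ 0.  -1.1  5.4] Tq [-0.94 -0.07  0.35] w 0.127 gf 61.0
clock 23.125 pos [0.6257 0.0549 0.1228] yaw 169.0 j7 0.73 F [-0.7 -1.6  6.7] Tq [-1.2   0.02  0.46] w 0.124 gf 61.7
```

```bash
for i in 1 2; do python3 -m creep '[[0,0,0,0.5,0],[0,0,0,0.5,0],[0,0,0,0,0]]' >/dev/null; python3 to.py;done
```

```text
clock 23.5 pos [0.6258 0.0551 0.1229] yaw 165.0 j7 0.67 F [-0.6 -1.2  8.1] Tq [-1.09  0.    0.42] w 0.126 gf 62.0
clock 23.875 pos [0.626  0.0553 0.1231] yaw 161.0 j7 0.61 F [-0.2 -1.1  8.8] Tq [-0.95  0.05  0.41] w 0.127 gf 62.1
```

Torque on B is ambiguous, so I'll let go and look at the collar ticks.

```bash
python3 -m creep '[[0,0,0,0,0.4],[0,0,0,0,0.4],[0,0,-1,0,0.4],[0,0,-1,0,0.4],[0,0,-1,0,0.4],[0,0,0,0,0.4]]' >/dev/null; python3 to.py
python3 - <<'E'
from h import *
from cell import vision
d=vision.get_image("wrist");np.savez("w4.npz",**d)
h=cv2.cvtColor(d["pixels"],cv2.COLOR_BGR2HSV);m=cv2.inRange(h,(0,120,60),(10,255,255))|cv2.inRange(h,(170,120,60),(180,255,255))
N,L,st,c=cv2.connectedComponentsWithStats(m)
for i in range(1,N):
    if st[i,4]>3: print(c[i].round(),st[i])
cv2.imwrite("pics/w4.png",d["pixels"])
E
python3 meas.py w4.npz
```

```text
clock 24.625 pos [0.6267 0.0562 0.2452] yaw 160.9 j7 0.69 F [ 0.  -0.5 -0.8] Tq [ 0.08 -0.17  0.03] w 0.399 gf 0.0
[229. 188.] [213 173  33  32 808]
tilt 25.010613898828243 yaw 6.001476535651162 9652
ex [ 0.90126262  0.09475    -0.42278615]
[-0.0172  0.0838] size [41.3 12.7] ang 14.3 topmid world [0.5301 0.1659 0.176 ] h 0.0578 world yaw of wing 21.7
[-0.0176 -0.0358] size [12.  40.6] ang -10.3 topmid world [0.5425 0.047  0.1768] h 0.0585 world yaw of wing -5.3
[0.0791 0.0835] size [41.5 11.5] ang 0.3 topmid world [0.6166 0.1747 0.1347] h 0.0571 world yaw of wing 6.4
[ 0.0794 -0.0361] size [11.5 41.8] ang -22.0 topmid world [0.6297 0.0558 0.1351] h 0.0577 world yaw of wing -18.0
```

View pics/w4.png

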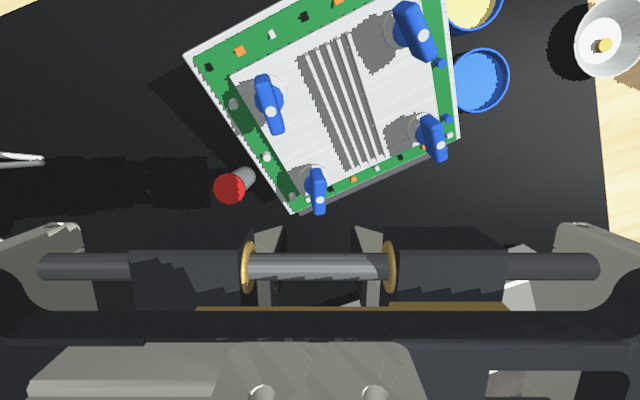

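The wrist view shows B at (318,190), C (268,103), D (412,30) and A (432,138), but the ticks are hidden on this side. I'll try the scene camera.

```bash
python3 - <<'E'
from h import *
from cell import vision
d1=vision.get_image("scene");np.savez("scene1.npz",**d1);d0=dict(np.load("scene0.npz"));d2=dict(np.load("w1.npz"))
n=np.array([.4215,.0443,.9057]);ex=np.array([.9013,.0945,-.4227]);ey=np.cross(n,ex)
T={"A":[.6164,.1747,.1352],"B":[.6293,.056,.135],"C":[.5425,.047,.176],"D":[.53,.1658,.176]}
for nm,d in(("s0",d0),("s1",d1),("w1",d2)):
    P=cloud(d);x=d["pixels"].astype(int);red=(x[...,2]-np.maximum(x[...,0],x[...,1]))
    for k,t in T.items():
        c=np.array(t)-.036*n-.010*n  # lower part of knob: collar region
        L=P-np.array(t);hh=L@n;a=L@ex;b=L@ey;rr=np.hypot(a,b)
        m=(rr<.022)&(hh<-.02)&(hh>-.065)&(red>40)
        if m.any(): 
            w=red[m].astype(float);print(nm,k,m.sum(),"ang",np.degrees(np.arctan2((b[m]*w).sum(),(a[m]*w).sum())).round(1),"r",np.average(rr[m],weights=w).round(4),"h",hh[m].mean().round(3))
        else: print(nm,k,"none",red[(rr<.022)&(hh<-.02)].max(initial=-1))
cv2.imwrite("pics/s1.png",cv2.resize(np.hstack([d0["pixels"][130:240,280:390],d1["pixels"][130:240,280:390]]),None,fx=3.6,fy=3.6,interpolation=cv2.INTER_CUBIC))
E
```

```text
s0 A none 24
s0 B none 17
s0 C none 17
s0 D 2 ang 9.2 r 0.0151 h -0.033
s1 A none 26
s1 B none 14
s1 C none 13
s1 D none 2
w1 A none 0
w1 B none 1
w1 C none -1
w1 D none -1
```

View pics/s1.png

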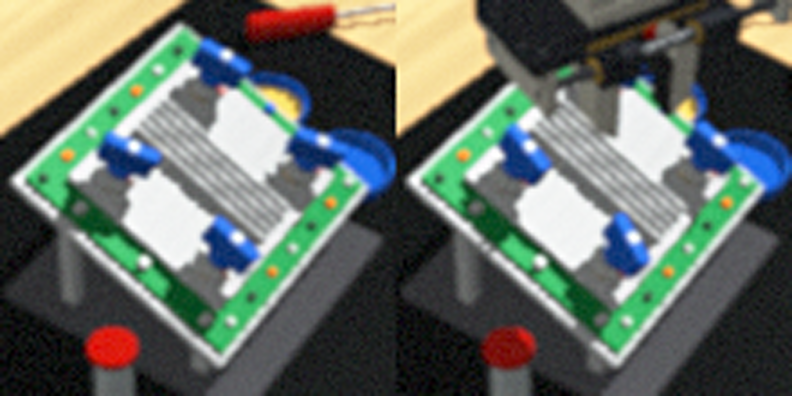

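The left crop (start) and right crop (now) show only a faint pink tick under each knob, too small to measure. I'll regrip B fresh and feel the torque. At most 9° of bite is possible so far, so this is safe.

```bash
python3 -m creep '[[0,0,1,-0.1,0.4],[0,0,1,0,0.4],[0,0,1.08,0,0.4],[0,0,0,0,0],[0,0,0,0,0],[0,0,0,0,0],[0,0,0,0,0]]' 60 >/dev/null; python3 to.py B 161.2 .006;  for i in 1 2; do python3 -m creep '[[0,0,0,0.5,0],[0,0,0,0,0]]' >/dev/null; python3 to.py;done
```

```text
clock 24.725 pos [0.6252 0.0551 0.2417] yaw 160.9 j7 0.69 F [-0.5  0.3 -0.4] Tq [ 0.08 -0.15  0.03] w 0.402 gf 0.0
units [0.02 0.01 3.04] turn -0.07 target [0.6243 0.0556 0.1199]
clock 24.975 pos [0.6249 0.0553 0.241 ] yaw 158.9 j7 0.66 F [-0.3 -0.2  0.9] Tq [ 0.05 -0.22  0.08] w 0.231 gf 0.0
clock 25.225 pos [0.6253 0.0556 0.2419] yaw 156.9 j7 0.63 F [ 0.1 -0.3 -0.5] Tq [ 0.07 -0.11 -0.03] w 0.023 gf 0.0refused, shift out of range in row 3
```

```bash
python3 -m creep '[[0,0,0,-0.5,0.4],[0,0,0,-0.6,0.4],[0,0,0.5,0,0.4],[0,0,0.9,0,0.4],[0,0,0.9,0,0.4],[0,0,0.7,0,0.4],[0,0,0,0,0],[0,0,0,0,0],[0,0,0,0,0],[0,0,0,0,0]]' 60 ; python3 to.py B 161.2 .006
```

```text
clock: 26.48
position: [0.6261, 0.0561, 0.1233]
ee_rot: [0.508, 3.098, 0.001]
force: [1.2, 2.2, 3.0]
width: 0.13
gripper_force: 58.7
clock 26.475 pos [0.6261 0.0561 0.1233] yaw 161.4 j7 0.61 F [1.2 2.2 3. ] Tq [ 0.11 -0.28  0.13] w 0.13 gf 58.7
units [ 0.04 -0.03  0.09] turn 0.04 target [0.6243 0.0556 0.1199]
```

```bash
for i in 1 2; do python3 -m creep '[[0,0,0,0.5,0],[0,0,0,0,0]]' >/dev/null; python3 to.py;done
```

```text
clock 26.725 pos [0.6262 0.056  0.1233] yaw 159.3 j7 0.58 F [1.  1.3 5.4] Tq [ 0.13 -0.29  0.15] w 0.128 gf 59.2
clock 26.975 pos [0.6262 0.0559 0.1233] yaw 157.3 j7 0.55 F [0.5 1.  6.1] Tq [-0.   -0.29  0.17] w 0.129 gf 59.6
```

```bash
for i in 1 2; do python3 -m creep '[[0,0,0,0.75,0],[0,0,0,0,0]]' >/dev/null; python3 to.py;done
```

```text
clock 27.225 pos [0.6261 0.0558 0.1232] yaw 154.2 j7 0.5 F [1.4 2.4 5.2] Tq [-0.23 -0.23  0.21] w 0.131 gf 60.3
clock 27.475 pos [0.6261 0.0557 0.1232] yaw 151.2 j7 0.46 F [1.3 1.4 6.4] Tq [-0.32 -0.26  0.28] w 0.134 gf 61.0
```

```bash
for i in 1 2; do python3 -m creep '[[0,0,0,0.75,0],[0,0,0,0,0]]' >/dev/null; python3 to.py;done
```

```text
clock 27.725 pos [0.6262 0.0555 0.1232] yaw 148.3 j7 0.41 F [ 1.3 -0.6  6.4] Tq [-0.4  -0.31  0.56] w 0.135 gf 61.8
clock 27.975 pos [0.6262 0.0554 0.1232] yaw 145.3 j7 0.37 F [2.4 0.6 6.7] Tq [-0.56 -0.26  0.78] w 0.134 gf 62.9
```

```bash
python3 -m creep '[[0,0,0,0.8,0],[0,0,0,0.8,0],[0,0,0,0,0],[0,0,0,0,0]]' >/dev/null; python3 to.py;  python3 -m creep '[[0,0,0,0,0.4],[0,0,0,0,0.4],[0,0,-1,0,0.4],[0,0,-1,0,0.4],[0,0,-1,0,0.4],[0,0,-0.6,0,0.4],[0,0,0,0,0.4]]' >/dev/null
python3 - <<'E'
from h import *
from cell import vision
d=vision.get_image("wrist");np.savez("w5.npz",**d)
E
python3 meas.py w5.npz;python3 to.py D -158.5
```

```text
clock 28.475 pos [0.6261 0.0552 0.1232] yaw 138.9 j7 0.27 F [ 1.1 -0.2  6.7] Tq [-0.73 -0.19  0.8 ] w 0.138 gf 64.6
tilt 25.028484270876664 yaw 6.010316813051736 8791
ex [ 0.90111681  0.09487525 -0.42306878]
[-0.0208  0.0746] size [41.  12.2] ang 14.0 topmid world [0.5302 0.1658 0.1762] h 0.0579 world yaw of wing 21.4
[0.0752 0.0747] size [42.  12.3] ang 0.9 topmid world [0.6165 0.175  0.135 ] h 0.0573 world yaw of wing 7.1
[-0.0209 -0.045 ] size [12.1 40.5] ang -10.1 topmid world [0.5426 0.0468 0.1762] h 0.058 world yaw of wing -5.1
[ 0.0749 -0.0448] size [11.7 40.6] ang -40.0 topmid world [0.6289 0.0561 0.1355] h 0.0577 world yaw of wing -36.8
clock 29.4 pos [0.6253 0.0552 0.2661] yaw 138.9 j7 0.36 F [ 0.1 -1.  -0.1] Tq [ 0.06 -0.15  0.  ] w 0.403 gf 0.0
units [3.68 0.43 2.73] turn -15.65 target [0.5258 0.1651 0.1568]
```

```bash
python3 -m creep '[[0.6,0.1,0,0,0.45],[0.9,0.1,0,0,0.45],[0.9,0.1,0,0,0.45],[0.8,0.1,0,0,0.45],[0.48,0.03,0,0,0.45],[0,0,0,-1,0.45],[0,0,0,-1,0.45],[0,0,0,-1,0.45],[0,0,0,-1,0.45],[0,0,0,-1,0.45],[0,0,0,-1,0.45],[0,0,0,-1,0.45]]' 60 >/dev/null;python3 -m creep '[[0,0,0,-1,0.45],[0,0,0,-1,0.45],[0,0,0,-1,0.45],[0,0,0,-1,0.45],[0,0,0.1,-1,0.45],[0,0,0.3,-1,0.45],[0,0,0.4,-1,0.45],[0,0,0.4,-1,0.45],[0,0,0.3,-0.65,0.45],[0,0,0,0,0.45]]' >/dev/null; python3 to.py D -158.5
```

```text
clock 32.15 pos [0.525  0.1648 0.205 ] yaw -158.5 j7 1.06 F [-0.3  0.3  0.8] Tq [ 0.13 -0.1  -0.07] w 0.451 gf 0.0
units [-0.02 -0.    1.2 ] turn 0.01 target [0.5258 0.1651 0.1568]
```

```bash
python3 -m creep '[[-0.02,0,0.65,0,0.4],[0,0,0.55,0,0.4],[0,0,0,0,0],[0,0,0,0,0],[0,0,0,0,0],[0,0,0,0,0]]' 60 >/dev/null; python3 to.py D -158.5;  python3 -m creep '[[0,0,0,0.9,0],[0,0,0,0.9,0],[0,0,0,0.9,0],[0,0,0,0,0]]' >/dev/null; python3 to.py; for i in 1 2; do python3 -m creep '[[0,0,0,0.75,0],[0,0,0,0,0]]' >/dev/null; python3 to.py;done
```

```text
clock 32.9 pos [0.5267 0.1668 0.1593] yaw -158.5 j7 1.01 F [-0.6  4.   4.9] Tq [ 1.12  0.31 -0.15] w 0.128 gf 59.0
units [ 0.04 -0.03  0.06] turn 0.01 target [0.5258 0.1651 0.1568]
clock 33.4 pos [0.5269 0.1663 0.1593] yaw -169.3 j7 0.85 F [-0.6  2.   5.8] Tq [ 0.5   0.19 -0.01] w 0.124 gf 59.4
clock 33.65 pos [0.5268 0.1661 0.1592] yaw -172.3 j7 0.81 F [-0.9  1.4  5.5] Tq [0.39 0.21 0.  ] w 0.128 gf 59.7
clock 33.9 pos [0.5268 0.1657 0.1592] yaw -175.3 j7 0.76 F [-0.7  0.4  5.6] Tq [0.   0.19 0.14] w 0.128 gf 59.8
```

```bash
for i in 1 2; do python3 -m creep '[[0,0,0,0.75,0],[0,0,0,0,0]]' >/dev/null; python3 to.py;done
```

```text
clock 34.15 pos [0.5268 0.1656 0.1591] yaw -178.2 j7 0.72 F [-1.  -0.3  5.5] Tq [-0.1   0.23  0.52] w 0.13 gf 60.3
clock 34.4 pos [0.5268 0.1652 0.159 ] yaw 178.8 j7 0.67 F [-0.6 -1.1  5.8] Tq [-0.54  0.16  0.66] w 0.126 gf 60.5
```

```bash
python3 -m creep '[[0,0,0,0.65,0],[0,0,0,0.65,0],[0,0,0,0,0],[0,0,0,0,0]]' >/dev/null; python3 to.py;  python3 -m creep '[[0,0,0,0,0.4],[0,0,0,0,0.4],[0,0,-1,0,0.4],[0,0,-1,0,0.4],[0,0,-0.4,0,0.4],[0,0,0,0,0.4]]' >/dev/null
python3 - <<'E'
from h import *
from cell import vision
d=vision.get_image("wrist");np.savez("w6.npz",**d)
E
python3 meas.py w6.npz;python3 to.py A -173.5 .006
```

```text
clock 34.9 pos [0.5266 0.165  0.1589] yaw 173.6 j7 0.6 F [-0.6 -0.6  6.5] Tq [-0.72  0.3   0.71] w 0.126 gf 61.0
tilt 24.84549809915337 yaw 6.056798478527038 6651
ex [ 0.90237856  0.09574833 -0.42017281]
[0.021  0.0443] size [11.8 40.9] ang -10.8 topmid world [0.5288 0.1662 0.1758] h 0.0573 world yaw of wing -5.8
[ 0.0055 -0.0709] size [13.9  8. ] ang 53.5 topmid world [0.5269 0.0501 0.1822] h 0.0572 world yaw of wing 62.1
[0.098  0.0448] size [11.   3.7] ang 77.5 topmid world [0.5912 0.1733 0.1282] h 0.0405 world yaw of wing 84.7
clock 35.7 pos [0.5264 0.1649 0.2535] yaw 173.5 j7 0.68 F [ 0.5  0.1 -0.5] Tq [ 0.04 -0.14  0.01] w 0.402 gf 0.0
units [-2.1   0.47  3.32] turn -3.25 target [0.612  0.1741 0.1205]
```

Round 1 is complete, with each collar at roughly 0.11 to 0.16 rad. Round 2 follows the order A, C, B, D.

```bash
python3 -m creep '[[-0.5,0.1,0,0,0.45],[-0.7,0.2,0,0,0.45],[-0.6,0.17,0,0,0.45],[-0.3,0,0.5,-1,0.45],[0,0,0.8,-1,0.45],[0,0,0.8,-1,0.45],[0,0,0.3,-0.2,0.45],[0,0,0,0,0.45]]' 60 >/dev/null; python3 to.py A -173.5 .006
```

```text
clock 36.7 pos [0.6113 0.1744 0.1569] yaw -173.7 j7 0.84 F [-0.4  0.   0.1] Tq [ 0.16 -0.15 -0.  ] w 0.448 gf 0.0
units [-0.02 -0.01  0.91] turn -0.05 target [0.612  0.1741 0.1205]
```

```bash
python3 -m creep '[[-0.02,0,0.5,0,0.4],[0,0,0.4,0,0.4],[0,0,0,0,0],[0,0,0,0,0],[0,0,0,0,0],[0,0,0,0,0]]' 60 >/dev/null; python3 to.py;  python3 -m creep '[[0,0,0,0.8,0],[0,0,0,0.8,0],[0,0,0,0.8,0],[0,0,0,0.8,0],[0,0,0,0.8,0],[0,0,0,0.8,0],[0,0,0,0.8,0],[0,0,0,0.8,0],[0,0,0,0,0]]' >/dev/null; python3 to.py; for i in 1 2; do python3 -m creep '[[0,0,0,0.75,0],[0,0,0,0,0]]' >/dev/null; python3 to.py;done
```

```text
clock 37.45 pos [0.6131 0.1754 0.1228] yaw -173.6 j7 0.82 F [-0.2  1.8  2.1] Tq [ 0.45 -0.14  0.09] w 0.125 gf 60.0
clock 38.575 pos [0.6132 0.1745 0.123 ] yaw 160.8 j7 0.43 F [-0.6 -1.   6. ] Tq [-0.93  0.08  0.74] w 0.128 gf 62.8
clock 38.825 pos [0.6135 0.1746 0.1232] yaw 157.8 j7 0.38 F [-0.1 -1.5  6.7] Tq [-0.73 -0.04  0.74] w 0.134 gf 62.4
clock 39.075 pos [0.6134 0.1745 0.1232] yaw 154.8 j7 0.34 F [ 0.3 -1.   6.6] Tq [-0.84  0.04  0.81] w 0.131 gf 63.2
```

```bash
for i in 1 2 3; do python3 -m creep '[[0,0,0,0.75,0],[0,0,0,0,0]]' >/dev/null; python3 to.py;done
```

```text
clock 39.325 pos [0.6134 0.1745 0.1232] yaw 151.8 j7 0.29 F [ 0.4 -1.6  7. ] Tq [-0.81  0.02  0.96] w 0.136 gf 64.9
clock 39.575 pos [0.6134 0.1745 0.1232] yaw 148.8 j7 0.25 F [ 0.1 -2.4  7.5] Tq [-0.87  0.06  1.29] w 0.139 gf 67.6
clock 39.825 pos [0.6134 0.1744 0.1232] yaw 145.9 j7 0.2 F [ 0.2 -1.9  7. ] Tq [-0.94  0.12  1.58] w 0.145 gf 71.5
```

```bash
python3 -m creep '[[0,0,0,0,0.4],[0,0,0,0,0.4],[0,0,-1,0,0.4],[0,0,-1,0,0.4],[0,0,-1,0,0.4],[0,0,-0.5,0,0.4],[0,0,0,0,0.4]]' >/dev/null
python3 - <<'E'
from h import *
from cell import vision
d=vision.get_image("wrist");np.savez("w7.npz",**d)
E
python3 meas.py w7.npz;python3 to.py C 174.7
```

```text
tilt 25.029333698719853 yaw 6.026947011388298 8644
ex [ 0.90108299  0.09513613 -0.42308221]
[0.0013 0.0294] size [12.2 39.8] ang -9.4 topmid world [0.5296 0.1662 0.176 ] h 0.0576 world yaw of wing -4.3
[0.0977 0.0297] size [12. 41.] ang -26.0 topmid world [0.6163 0.1756 0.1351] h 0.0574 world yaw of wing -22.2
[ 0.0011 -0.0896] size [13.2 38.8] ang -11.8 topmid world [0.5418 0.0477 0.176 ] h 0.0575 world yaw of wing -6.9
clock 40.75 pos [0.6127 0.1746 0.2619] yaw 145.7 j7 0.29 F [-0.7 -0.4 -1.4] Tq [ 0.02 -0.19 -0.02] w 0.404 gf 0.0
units [-0.27 -3.69  2.63] turn -7.24 target [0.5383 0.0466 0.1566]
```

```bash
python3 -m creep '[[0,-0.6,0,0,0.45],[-0.1,-0.9,0,0,0.45],[-0.1,-0.9,0,0,0.45],[-0.07,-0.8,0,0,0.45],[0,-0.49,0,-1,0.45],[0,0,0,-1,0.45],[0,0,0,-1,0.45],[0,0,0.3,-1,0.45],[0,0,0.4,-1,0.45],[0,0,0.4,-1,0.45],[0,0,0.2,-1.0,0.45],[0,0,0,-0.2,0.45]]' 60 >/dev/null; python3 to.py C 174.5
```

```text
clock 42.25 pos [0.5374 0.0462 0.2082] yaw 174.6 j7 0.9 F [-0.1  0.7 -0.7] Tq [ 0.1  -0.13  0.1 ] w 0.449 gf 0.0
units [-0.03  0.01  1.29] turn 0.01 target [0.5383 0.0466 0.1566]
```

```bash
python3 -m creep '[[-0.03,0,0.7,0,0.4],[0,0,0.55,0,0.4],[0,0,0,0,0],[0,0,0,0,0],[0,0,0,0,0],[0,0,0,0,0]]' 60 >/dev/null; python3 to.py;  python3 -m creep '[[0,0,0,0.8,0],[0,0,0,0.8,0],[0,0,0,0.8,0],[0,0,0,0.8,0],[0,0,0,0.8,0],[0,0,0,0.8,0],[0,0,0,0.8,0],[0,0,0,0.8,0],[0,0,0,0.8,0],[0,0,0,0,0]]' >/dev/null; python3 to.py; for i in 1 2 3; do python3 -m creep '[[0,0,0,0.75,0],[0,0,0,0,0]]' >/dev/null; python3 to.py;done
```

```text
clock 43.0 pos [0.5404 0.0467 0.1611] yaw 174.5 j7 0.85 F [-0.5 -0.2  3.7] Tq [-0.32 -0.14  0.1 ] w 0.129 gf 59.4
clock 44.25 pos [0.5407 0.0455 0.1613] yaw 145.7 j7 0.42 F [-0.2 -3.9  8.3] Tq [-1.62  0.09  0.8 ] w 0.142 gf 63.2
clock 44.5 pos [0.5406 0.0453 0.1613] yaw 142.7 j7 0.37 F [ 0.1 -4.2  9.3] Tq [-1.79  0.14  0.88] w 0.143 gf 64.2
clock 44.75 pos [0.5406 0.0452 0.1614] yaw 139.7 j7 0.33 F [-0.2 -4.8  9. ] Tq [-1.82  0.18  1.06] w 0.145 gf 65.7
clock 45.0 pos [0.5406 0.0451 0.1614] yaw 136.8 j7 0.28 F [-1.  -6.1  9.3] Tq [-1.86  0.21  1.36] w 0.149 gf 68.4
```

```bash
python3 -m creep '[[0,0,0,0.6,0],[0,0,0,0,0],[0,0,0,0,0.4],[0,0,0,0,0.4],[0,0,-1,0,0.4],[0,0,-1,0,0.4],[0,0,-0.4,0,0.4],[0,0,0,0,0.4]]' >/dev/null
python3 - <<'E'
from h import *
from cell import vision
d=vision.get_image("wrist");np.savez("w8.npz",**d)
E
python3 meas.py w8.npz;python3 to.py B 143.2 .006
```

```text
tilt 24.968309837017827 yaw 6.031002616991539 9222
ex [ 0.90152386  0.09524721 -0.42211692]
[0.0008 0.0478] size [12.1 40.2] ang -8.2 topmid world [0.5294 0.1656 0.1762] h 0.0578 world yaw of wing -3.0
[0.0976 0.0477] size [12.5 41.6] ang -26.4 topmid world [0.6165 0.1746 0.1349] h 0.0573 world yaw of wing -22.7
[ 0.0011 -0.0715] size [11.3 40.8] ang -38.0 topmid world [0.5421 0.047  0.1761] h 0.0577 world yaw of wing -34.7
[ 0.0818 -0.0592] size [10.5  3.3] ang 68.1 topmid world [0.6124 0.0668 0.1395] h 0.055 world yaw of wing 76.0
clock 46.05 pos [0.5395 0.0464 0.2554] yaw 134.3 j7 0.32 F [ 0.2 -0.7 -1. ] Tq [ 0.05 -0.13  0.01] w 0.398 gf 0.0
units [-1.32  1.68  3.39] turn -2.22 target [0.6243 0.0556 0.1199]
```

```bash
python3 -m creep '[[-0.3,0.4,0,0,0.45],[-0.4,0.5,0,0,0.45],[-0.4,0.5,0,0,0.45],[-0.22,0.28,0.5,-1,0.45],[0,0,0.8,-1,0.45],[0,0,0.8,-0.2,0.45],[0,0,0.3,0,0.45],[0,0,0,0,0.45]]' 60 >/dev/null; python3 to.py B 143.2 .003
```

```text
clock 47.05 pos [0.624  0.0557 0.1589] yaw 143.1 j7 0.39 F [0.8 0.3 0.8] Tq [ 0.04 -0.15  0.04] w 0.452 gf 0.0
units [-0.01  0.    0.9 ] turn -0.02 target [0.6243 0.0556 0.1229]
```

```bash
python3 -m creep '[[0,0,0.5,0,0.4],[0,0,0.4,0,0.4],[0,0,0,0,0],[0,0,0,0,0],[0,0,0,0,0],[0,0,0,0,0]]' 60 >/dev/null; python3 to.py;  python3 -m creep '[[0,0,0,0.8,0],[0,0,0,0.8,0],[0,0,0,0.8,0],[0,0,0,0.8,0],[0,0,0,0.8,0],[0,0,0,0.8,0],[0,0,0,0.8,0],[0,0,0,0,0]]' >/dev/null; python3 to.py; for i in 1 2; do python3 -m creep '[[0,0,0,0.75,0],[0,0,0,0,0]]' >/dev/null; python3 to.py;done
```

```text
clock 47.8 pos [0.6256 0.0568 0.1248] yaw 143.2 j7 0.36 F [ 3.3  4.2 -1.3] Tq [ 0.75 -0.8   0.12] w 0.135 gf 57.2
clock 48.8 pos [0.6258 0.0561 0.1247] yaw 120.8 j7 0.02 F [ 4.8  2.2 -2.3] Tq [-0.13 -1.03  0.8 ] w 0.138 gf 61.9
clock 49.05 pos [0.6261 0.056  0.1248] yaw 117.8 j7 -0.02 F [ 5.4  1.9 -1.9] Tq [-0.02 -1.22  0.67] w 0.143 gf 60.1
clock 49.3 pos [0.6261 0.0559 0.1248] yaw 114.8 j7 -0.07 F [ 5.   1.8 -1.9] Tq [-0.15 -1.3   0.75] w 0.142 gf 60.5
```

```bash
for i in 1 2 3; do python3 -m creep '[[0,0,0,0.75,0],[0,0,0,0,0]]' >/dev/null; python3 to.py;done
```

```text
clock 49.55 pos [0.6261 0.0562 0.125 ] yaw 111.8 j7 -0.11 F [ 5.7  2.6 -0.6] Tq [ 0.1  -1.05  0.47] w 0.148 gf 59.2
clock 49.8 pos [0.6262 0.0561 0.125 ] yaw 108.8 j7 -0.16 F [ 5.6  1.3 -0.5] Tq [-0.01 -1.14  0.83] w 0.148 gf 60.1
clock 50.05 pos [0.6262 0.056  0.125 ] yaw 105.8 j7 -0.2 F [ 6.4  1.7 -0.3] Tq [-0.13 -1.17  1.09] w 0.149 gf 62.0
```

```bash
for i in 1 2; do python3 -m creep '[[0,0,0,0.75,0],[0,0,0,0,0]]' >/dev/null; python3 to.py;done
```

```text
clock 50.3 pos [0.6262 0.0558 0.125 ] yaw 102.8 j7 -0.25 F [ 6.1  0.4 -1.4] Tq [-0.19 -1.2   1.38] w 0.155 gf 64.9
clock 50.55 pos [0.6263 0.0557 0.125 ] yaw 99.8 j7 -0.29 F [ 5.  -0.2 -1.2] Tq [-0.4  -1.29  1.65] w 0.163 gf 69.1
```

```bash
python3 -m creep '[[0,0,0,0,0.4],[0,0,0,0,0.4],[0,0,-1,0,0.4],[0,0,-1,0,0.4],[0,0,-1,0,0.4],[0,0,-0.5,0,0.4],[0,0,0,0,0.4]]' >/dev/null
python3 - <<'E'
from h import *
from cell import vision
d=vision.get_image("wrist");np.savez("w9.npz",**d)
E
python3 meas.py w9.npz;python3 to.py D 175.3
```

```text
tilt 25.037445051791675 yaw 6.047414506936087 11218
ex [ 0.90098938  0.09545171 -0.42321048]
[-0.0175  0.0456] size [12.4 40.9] ang -10.1 topmid world [0.5303 0.1657 0.1763] h 0.0581 world yaw of wing -5.0
[0.0783 0.0454] size [12.2 41.1] ang -26.4 topmid world [0.6166 0.1746 0.1354] h 0.0578 world yaw of wing -22.6
[ 0.0781 -0.0735] size [12.1 40.2] ang -70.2 topmid world [0.6291 0.0563 0.1359] h 0.0582 world yaw of wing -65.9
[-0.0174 -0.0739] size [12.1 41. ] ang -37.8 topmid world [0.5428 0.0468 0.1757] h 0.0575 world yaw of wing -34.6
clock 51.475 pos [0.6246 0.0553 0.2641] yaw 99.7 j7 -0.22 F [ 0.7  0.  -0. ] Tq [-0.02 -0.12  0.03] w 0.401 gf 0.0
units [ 3.12 -1.97  2.68] turn -18.9 target [0.5258 0.1651 0.1568]
```

```bash
python3 -m creep '[[0.5,-0.3,0,0,0.45],[0.8,-0.5,0,0,0.45],[0.8,-0.5,0,0,0.45],[0.7,-0.45,0,0,0.45],[0.32,-0.22,0,-1,0.45],[0,0,0,-1,0.45],[0,0,0,-1,0.45],[0,0,0,-1,0.45],[0,0,0,-1,0.45],[0,0,0,-1,0.45],[0,0,0,-1,0.45],[0,0,0,-1,0.45]]' 60 >/dev/null;python3 -m creep '[[0,0,0,-1,0.45],[0,0,0,-1,0.45],[0,0,0,-1,0.45],[0,0,0,-1,0.45],[0,0,0,-1,0.45],[0,0,0.1,-1,0.45],[0,0,0.3,-1,0.45],[0,0,0.4,-1,0.45],[0,0,0.4,-1,0.45],[0,0,0.2,-1,0.45],[0,0,0,-0.9,0.45],[0,0,0,0,0.45]]' >/dev/null; python3 to.py D 175.3
```

```text
clock 54.475 pos [0.5245 0.1659 0.2071] yaw 175.4 j7 0.71 F [-0.2  0.   0.3] Tq [ 0.11 -0.17 -0.01] w 0.45 gf 0.0
units [-0.04 -0.02  1.26] turn 0.02 target [0.5258 0.1651 0.1568]
```

```bash
python3 -m creep '[[-0.04,0,0.7,0,0.4],[0,0,0.55,0,0.4],[0,0,0,0,0],[0,0,0,0,0],[0,0,0,0,0],[0,0,0,0,0]]' 60 >/dev/null; python3 to.py;  python3 -m creep '[[0,0,0,0.8,0],[0,0,0,0.8,0],[0,0,0,0.8,0],[0,0,0,0.8,0],[0,0,0,0.8,0],[0,0,0,0.8,0],[0,0,0,0.8,0],[0,0,0,0.8,0],[0,0,0,0.8,0],[0,0,0,0,0]]' >/dev/null; python3 to.py; for i in 1 2 3; do python3 -m creep '[[0,0,0,0.75,0],[0,0,0,0,0]]' >/dev/null; python3 to.py;done
```

```text
clock 55.225 pos [0.528  0.1658 0.1591] yaw 175.4 j7 0.67 F [0.5 0.8 4.5] Tq [-0.1  -0.05  0.17] w 0.126 gf 59.5
clock 56.475 pos [0.5282 0.1642 0.1593] yaw 146.5 j7 0.23 F [-0.1 -4.5 11.2] Tq [-1.75  0.32  0.84] w 0.142 gf 63.6
clock 56.725 pos [0.5282 0.1641 0.1593] yaw 143.5 j7 0.19 F [-0.9 -5.1 11. ] Tq [-1.96  0.36  0.88] w 0.144 gf 64.7
clock 56.975 pos [0.5284 0.1641 0.1595] yaw 140.5 j7 0.14 F [-0.6 -4.7 12.3] Tq [-1.83  0.31  0.99] w 0.151 gf 64.3
clock 57.225 pos [0.5284 0.164  0.1594] yaw 137.6 j7 0.1 F [-0.9 -5.9 11. ] Tq [-1.95  0.24  1.25] w 0.152 gf 66.9
```

```bash
python3 -m creep '[[0,0,0,0.75,0],[0,0,0,0,0]]' >/dev/null; python3 to.py; python3 -m creep '[[0,0,0,0,0.4],[0,0,0,0,0.4],[0,0,-1,0,0.4],[0,0,-1,0,0.4],[0,0,-0.5,0,0.4],[0,0,-0.3,0,0.4],[0,0,0,0,0.4]]' >/dev/null
python3 - <<'E'
from h import *
from cell import vision
d=vision.get_image("wrist");np.savez("w10.npz",**d);cv2.imwrite("pics/w10.png",d["pixels"])
E
python3 meas.py w10.npz;python3 to.py
```

```text
clock 57.475 pos [0.5284 0.1638 0.1595] yaw 134.6 j7 0.05 F [-1.  -6.8 11.4] Tq [-2.07  0.2   1.59] w 0.155 gf 70.7
tilt 24.98520604126403 yaw 6.016922009799691 4954
ex [ 0.90142341  0.0950126  -0.42238424]
[-0.005   0.0066] size [12.  40.1] ang -37.4 topmid world [0.5295 0.1665 0.1758] h 0.0575 world yaw of wing -34.1
[0.0746 0.0142] size [8.9 7.2] ang 27.2 topmid world [0.6    0.1816 0.1413] h 0.0565 world yaw of wing 35.6
[ 0.0839 -0.0966] size [12.1  6.4] ang 45.8 topmid world [0.62   0.0723 0.1373] h 0.0565 world yaw of wing 54.6
clock 58.4 pos [0.5273 0.1652 0.2695] yaw 134.5 j7 0.13 F [-0.  -0.7  1.1] Tq [ 0.01 -0.18  0.02] w 0.402 gf 0.0
```

View pics/w10.png

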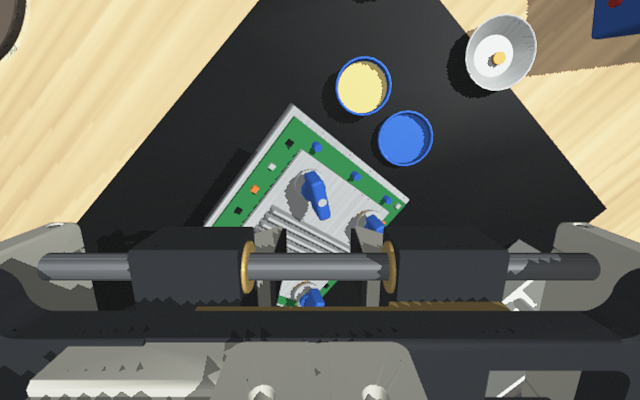

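The wrist view shows D at (316,192), turned 27° further and on its stop. The gripper is clear of it, and the tin (362,86), lid (405,138) and bowl (500,52) are undisturbed. I'll hand in.

```bash
python3 -c "from cell import sign_off; print(sign_off())"
```

```text
the job is handed in; nothing more can be done
None
```

All four knobs were brought to bite and then turned to their firm stops, both rounds in the order A, C, B, D. The gripper was clear, and I handed in at about 58 s. Bite and stop were judged from wrist torque and wing angles, because the cameras could not resolve the collar ticks.

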